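# Seat the test cartridge and hold the scanner over its code

### The job

The test cartridge in the cartridge reader is sitting with one end up: press it down until it lies level and fully home in the bay. Then take the hand scanner out of its desk holder, carry it over the tubes and bottles, and hold it with its window facing straight down about 2 cm above the bar code on the cartridge, centred on the code and with the window's long side along the row of bars, without the scanner touching the cartridge or reader. Finish like that, still holding the scanner steady in the air, and leave the tube rack and the bottles standing undisturbed.

Things in the scene. Friction and masses are not known exactly. Their poses are not given: they have to be found in the camera images.
- cartridge_center (a point): Centre of the loose test cartridge, a flat blue block 60 x 100 x 12 mm (x, y, z) in the reader's bay, about 70 g. z is the normal of its top, y runs along its length; its top is 6 mm above this point. At the start its -y end lies on the bay floor and its +y end is propped up: its top edge there is about 11 mm above where it sits when home.
- press_point (a point): Centre of the round white sample port on the top face of the cartridge's raised (+y) end, on its centre line, 33 mm from its centre; axes as the cartridge's. A stiff contact block in the bay props this end. Pushed down here with about 5 to 8 N the block gives way and stays down by friction; once home, the bay floor stops it.
- code (a point): Centre of the bar code on a white label on the cartridge's top face, on its centre line, 17 mm from the cartridge's centre towards its -y end. The code is 44 mm long along y (the bars follow one another along y) and 22 mm along x; axes as the cartridge's.
- bay (a point): Centre of the floor of the open loading bay in the reader's top, 70 mm above the bench. Axes: the reader's, z up, y along the bay. The bay is 66 x 106 mm (x, y) and 10 mm deep. A cartridge fully home lies flat on this floor, its top 12 mm above this point and 2 mm proud of the reader's flat top.
- reader: Cartridge reader, a fixed white and blue machine 245 mm (x) x 200 mm (y), its flat top 80 mm above the bench, a sloping touch screen towards -x. Origin under its middle at bench height; the bay's centre is 30 mm from it towards +x.
- scanner_grip (a point): Grip point inside the back part of the scanner's head, on the head's axis, 72 mm above its window. The scanner stands nose down: z points from window to back (up). The grey head is 44 mm (x) x 42 mm (y) from 48 to 96 mm above the window: take it here from above, closing along y. The handle, 30 mm wide and 100 mm long, sticks out towards -x, rising to about 108 mm above the window.
- scanner_window (a point): Centre of the scanner's flat window, on the end face of its nose, 72 mm below the grip point on the head's axis; axes as the scanner's: it looks along -z and its long side is along y. The black nose is 48 x 64 mm (x, y) and 34 mm tall.
- scanner: The loose cordless hand scanner, grey and black, about 170 g, standing nose down in its holder. Origin at the window's centre, axes as above.
- cartridge: The cartridge; origin at the centre of its underside, axes as at its centre point.
- holder: Fixed desk holder of the scanner, black base 125 x 115 mm with an open rectangular cup 61 x 77 mm, whose rim is 44 mm above the bench. Origin under the cup's centre at bench height. The nose of the scanner stands 34 mm deep in it with about 2.5 mm of play all round; lift the scanner straight up about 45 mm to clear it.
- tube_rack: White tube rack with capped blood tubes, 180 mm (x) x 70 mm (y), 106 mm high over the caps, loose, between the reader and the holder. Origin under its centre. Leave alone.
- diluent_jar: White plastic jar, 76 mm across, 158 mm high, loose. Origin under its centre. Leave alone.
- reagent_bottle: Amber bottle with white cap, 54 mm across, 135 mm high, loose. Origin under its centre. Leave alone.
- control_vial: Small white vial, 32 mm across, 62 mm high, loose. Origin under its centre. Leave alone.
Not all that is in view belongs to the job. Leave any green or pink look-alike of the cartridge alone.

How it is judged:
On the way, in this order (a step that is already met when the one before it is completed fails the run):
1. the cartridge lies level and fully home on the bay floor while the scanner is still in its holder (angle between cartridge_center's own z axis and vertical below 0.02 rad and z of cartridge_center in the frame of bay below 0.0075 m and horizontal distance between scanner_window and holder below 0.012 m and height (world z) of scanner_window below 0.02 m), for 0.2 s.
2. the scanner is lifted clear of its holder (height (world z) of scanner_window above 0.055 m), for 0.1 s.
At the end, for the whole second after the job is handed in: Scanner held still in the fingers, touching nothing else: window 8 to 35 mm above the code, within 12 mm of its centre sideways, upright within 8 degrees, long side within 11 degrees of the row of bars (either way round); cartridge level within 1 degree and within 1.5 mm of the bay floor (horizontal distance between scanner_window and code below 0.012 m and z of scanner_window in the frame of code between 0.008 and 0.035 m and angle between scanner_window's own z axis and vertical below 0.14 rad and angle between the y axis of scanner_window and the y axis of code, either way round below 0.2 rad and contact force between scanner and the fingers above 1 N and linear speed of scanner below 0.02 m/s and contact force between scanner and cartridge below 0.1 N and contact force between scanner and reader below 0.1 N and contact force between scanner and holder below 0.1 N and contact force between scanner and tube_rack below 0.1 N and contact force between scanner and diluent_jar below 0.1 N and contact force between scanner and reagent_bottle below 0.1 N and contact force between scanner and control_vial below 0.1 N and angle between cartridge_center's own z axis and vertical below 0.02 rad and z of cartridge_center in the frame of bay below 0.0075 m); the arm keeps its last pose, push and grip.
It fails at once if the scanner touches the cartridge or the reader (contact force between scanner and cartridge above 0.5 N or contact force between scanner and reader above 0.5 N).
It fails at once if the tube rack, the jar, the bottle or the vial is shifted by more than 15 mm or tipped (distance of any of tube_rack, diluent_jar, reagent_bottle, control_vial from where it was at the start of the episode above 0.015 m or angle between any of tube_rack, diluent_jar, reagent_bottle, control_vial's own z axis and vertical above 0.3 rad).
It also fails if it takes over 59 s, if anything falls off the work surface, if the arm or the gripper's body presses on something with over 40 N, if the wrist force passes 120 N, or if a joint passes its speed limit or range.

### The arm

A 6-joint arm with a two-finger parallel gripper is mounted at the origin on the work surface. World frame = base frame: x ahead of the robot, y to its left, z up, the work surface at z = 0. Lengths are in m, angles in rad, forces in N, time in s.
With the tool pointing down it reaches from about 0.25 to 0.725 m from the base axis. Payload 4 kg.
Tool frame: the origin (TCP) lies midway between the tips of the shut fingers; the grasp point (between the pads) lies bot.tcp_to_grasp behind it (bot.tcp_to_grasp is the distance from the TCP to the grasp point, in m); z points along the fingers, y is the line along which they close (so a half turn about z gives the same grasp; the last joint's range is limited). The gripper opens to 85 mm and grips with 20 to 120 N. Pads are 22 mm wide; open, the fingers measure 114 mm over their backs; the gripper's body (76 mm by 85 mm) begins 54 mm behind the grasp point. The pads swing forward as they close: fully open they stand 13 mm farther back than shut.
Start: joints at [-1.239, 0.241, 0.005, 1.335, 0, 1.571], TCP at [0.163, -0.473, 0.231] pointing down, gripper open.
Joint ranges: [-2.72, 2.72], [-1.05, 1.87], [-1.09, 1.28], [-1.99, 2.15], [-1.42, 1.44], [-3.14, 3.14]. Speed limits (rad/s): [2.79, 2.79, 3.14, 3.14, 3.14, 3.14].

### API

Orientations are given as a unit quaternion [x, y, z, w].
In Python, from workcell import readout, camera, bot gives the robot as it stands. The module is installed in compiled form; this text tells all that it offers.
- The arm moves only by the tool jog_arm, never from a script. Its argument "motion" is a list of rows, each an object of numbers: "x", "y", "z": the shift along the tool's x, y, z in mm; "spin": the turn about the tool's z in degrees; "fingers": the closure, from -1 (fully open) to 1 (shut). A call has 1 to 8 rows; each row is the pose to reach, as a shift and turn from the pose commanded when the call began, along the tool's axes at that moment; what a row does not reach only later rows make up. A row lasts 1/8 s, in which the tool goes at most 62.5 mm and 10.7 degrees, less where a joint would pass 70% of its speed; a pose out of reach is approached as far as the arm can. A call with a gripper value outside its range is refused whole. The fingers move at their own pace and stop on an object; the grip force is fixed at half the most. Time passes only in rows, so rows that repeat a pose let the fingers close. It gives the time, the measured TCP pose, the force, the opening and the grip force at its end, in the units of the state.
- readout.get_obs(): the state, without advancing time (a new reading comes with each control period).
- camera(name): name is "side" or "top"; returns a dict with "pixels" (384x512x3 uint8, red, green, blue), "K" (3x3 intrinsics, pixels), "rvec" (rotation vector, rad) and "tvec" (3), from world to camera coordinates, as OpenCV has them. Camera axes: x right, y down, z forward; pixel columns grow to the right and rows downward; lengths in m; the calibration is good to about 2 mm. A picture is of the moment at which its call begins. There is no depth.
- bot.job_done(): hands the job in; it is judged then, once.
The state is a dict: "clock": time; "joint_pos": joint angles; "joint_vel": joint speeds; "tau": joint torques, N m; "eef_pos": TCP position; "tool_rot": TCP orientation; "ft_force": force on the tool from outside, world axes, zero at the start; "ft_torque": the same for the moment, N m; "grip_width": finger opening in m; "grasp_force": force on a finger pad.
Only numpy, scipy, OpenCV 4.12 (cv2) and the standard library are available. Lean on these libraries where they do the work, as an engineer would, in place of code of your own. Each camera call takes 0.05 s, during which the arm holds its last target. There are 200 camera calls.

## Working session

There is one attempt and no reset: what is moved stays moved. The work goes in short steps, Python scripts to look and compute and a tool call to move; the robot and the scene stay as the last step left them, time stands still between calls to the robot, and variables do not carry over. Pictures are saved under pics/ and viewed, at most 10 in all, crops included, and the job is handed in when it is done.

Besides the shell and the picture viewer there is one more tool, called after "Emit:" as a command line: name --argument value ..., lists and objects as JSON in quotes. jog_arm: Moves the arm, as the interface text tells. Its arguments: {"type":"object","properties":{"motion":{"type":"array"}},"required":["motion"]}

```bash
mkdir -p pics; cat > h.py <<'E'
import numpy as np, cv2
from workcell import readout, camera, bot
def shot(n,f):
    c=camera(n); cv2.imwrite(f'pics/{f}.png',c['pixels'][:,:,::-1]); np.savez(f'pics/{f}.npz',**c); return c
def load(f): return dict(np.load(f'pics/{f}.npz'))
def ray(c,uv):
    R=cv2.Rodrigues(c['rvec'])[0]; o=-R.T@c['tvec'].ravel()
    d=R.T@np.linalg.inv(c['K'])@np.array([*uv,1.]); return o,d
def onz(c,uv,z):
    o,d=ray(c,uv); return o+d*(z-o[2])/d[2]
def proj(c,P): return cv2.projectPoints(np.atleast_2d(np.array(P,float)),c['rvec'],c['tvec'],c['K'],None)[0].reshape(-1,2)
E
python3 - <<'E'
from h import *
for n in('side','top'):
    c=shot(n,n+'0'); o,_=ray(c,(256,192)); print(n,o.round(3),c['K'][0,0])
    cv2.imwrite(f'pics/{n}0b.png',cv2.resize(c['pixels'][:,:,::-1],(800,600),interpolation=cv2.INTER_CUBIC))
s=readout.get_obs(); print(s['clock'],s['eef_pos'],s['tool_rot'],s['grip_width'],bot.tcp_to_grasp)
E
```

```text
side [0.069 0.698 0.916] 402.9837037269535
top [0.482 0.109 1.044] 368.4913433533347
0.1 [ 0.16269047 -0.47219005  0.23051257] [ 9.86272846e-01  1.65121113e-01 -1.50543858e-04 -9.32437823e-04] 0.08546780875583707 0.0187
```

View pics/top0b.png

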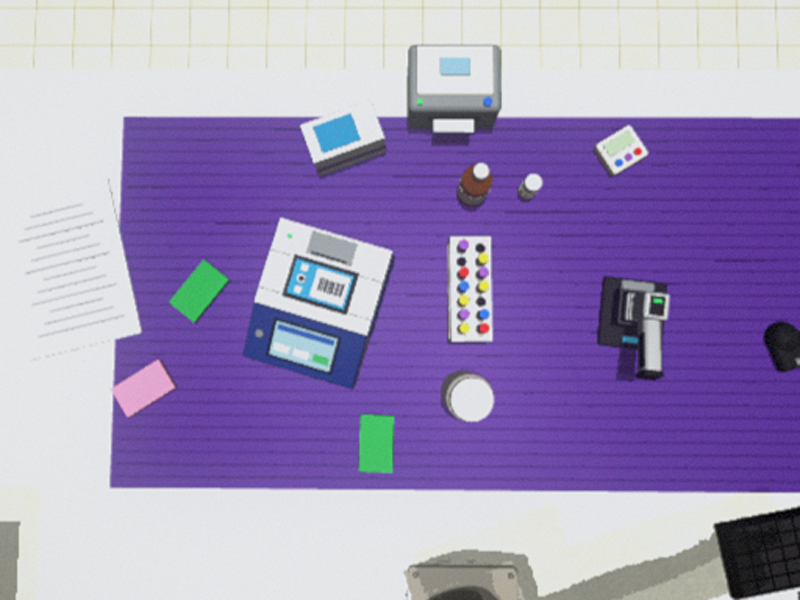

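View pics/side0b.png

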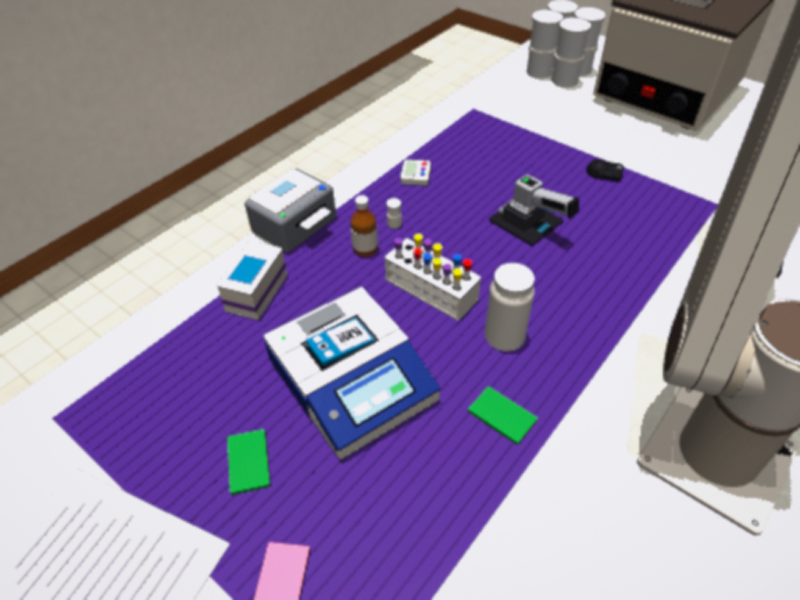

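Top view (800x600): the blue cartridge sits in the reader's bay at (320,284). The candidates to reject are the green blocks at (199,291) and (376,443), and the pink one at (144,388). The scanner's head is at (655,303) with its handle down to (650,370). The black mouse at (785,345) and the display at (622,150) are not the scanner. Tube rack is at (470,290), jar (470,398), bottle (478,185), vial (531,187). The side view agrees.

Next is a close crop of the two targets.

```bash
python3 - <<'E'
from h import *
t=load('top0')['pixels'][:,:,::-1]; s=load('side0')['pixels'][:,:,::-1]
def cr(im,x,y): return cv2.resize(im[y:y+75,x:x+100],(400,300),interpolation=cv2.INTER_CUBIC)
# x4 crops: origins: top reader(155,140) top scanner(370,170) / side reader(165,180) side scanner(300,100)
cv2.imwrite('pics/crop1.png',np.vstack([np.hstack([cr(t,155,140),cr(t,370,170)]),np.hstack([cr(s,165,180),cr(s,300,100)])]))
E
```

```text
(no output)
```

View pics/crop1.png

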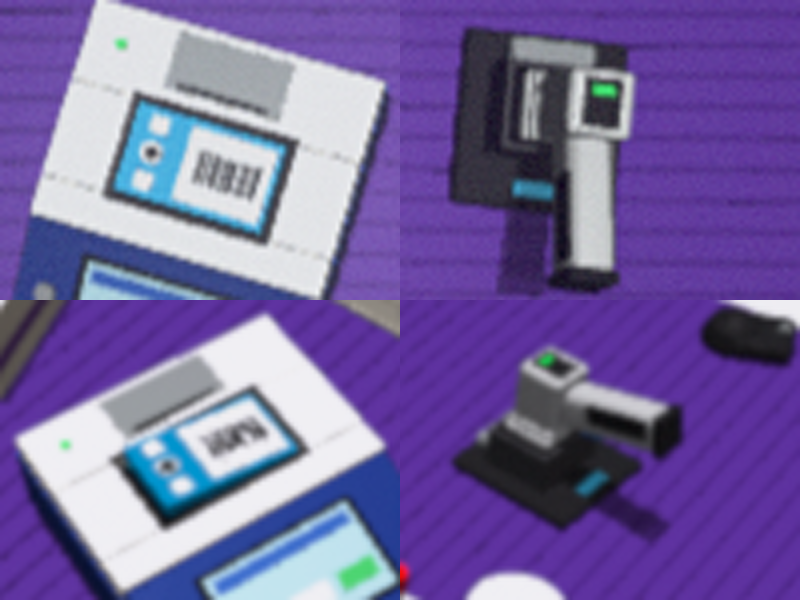

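Crop (x4): in the reader's bay (top, upper left) the port is at (151,152) and the code's centre at (227,176). The scanner head's top (upper right) is centred at (601,104) and the handle runs down to (585,285). The blue cartridge with the port and bar code is confirmed as the right one.

```bash
python3 - <<'E'
from h import *
t=load('top0'); s=load('side0')
T=lambda x,y:(155+x/4-.375,140+y/4-.375); T2=lambda x,y:(370+(x-400)/4-.375,170+y/4-.375)
S=lambda x,y:(165+x/4-.375,180+(y-300)/4-.375); S2=lambda x,y:(300+(x-400)/4-.375,100+(y-300)/4-.375)
def tri(a,b):
    A=[];B=[]
    for c,uv in((t,a),(s,b)):
        o,d=ray(c,uv); d/=np.linalg.norm(d); M=np.eye(3)-np.outer(d,d); A.append(M);B.append(M@o)
    return np.linalg.lstsq(np.vstack(A),np.hstack(B),rcond=None)[0].round(4)
p=onz(t,T(151,152),.091); c=onz(t,T(227,176),.0855)
print('port',p.round(4),tri(T(151,152),S(168,466)),'side',onz(s,S(168,466),.091).round(4)); print('code',c.round(4),tri(T(227,176),S(235,437)),onz(s,S(235,437),.0855).round(4))
d=(p-c)[:2]; print('len',np.linalg.norm(d),'yaw y-axis',np.degrees(np.arctan2(d[1],d[0]))-90)
for n,a,b in (('reader L edge',(100,0),(32,215)),('reader top edge',(100,0),(387,80))):
    e=(onz(t,T(*b),.08)-onz(t,T(*a),.08))[:2]; print(n,np.degrees(np.arctan2(e[1],e[0])))
Q=[(572,70),(634,72),(628,138),(568,136)]
W=np.array([onz(t,T2(*q),.106) for q in Q]); print('head',W.round(4).tolist(),W.mean(0).round(4),tri(T2(601,104),S2(554,368)),onz(s,S2(554,368),.106).round(4))
B=[(466,28),(626,45),(450,203)]; V=[onz(t,T2(*q),.01) for q in B]
for a,b in((0,1),(0,2)):
    e=(V[b]-V[a])[:2]; print('base edge',np.linalg.norm(e),np.degrees(np.arctan2(e[1],e[0])))
print(onz(t,T2(585,283),.108),onz(t,T2(590,150),.106))
for n,uv,z in(('jar',(470,398),.158),('bottle',(481,171),.135),('vial',(534,181),.062),('rack',(471,290),.09)): print(n,onz(t,np.array(uv)*.64,z).round(3))
E
```

```text
port [0.5915 0.277  0.091 ] [0.5916 0.277  0.092 ] side [0.5925 0.2766 0.091 ]
code [0.5766 0.228  0.0855] [0.577  0.2283 0.0861] [0.5779 0.2282 0.0855]
len 0.05128120380430304 yaw y-axis -16.953446353753563
reader L edge 163.56562089185755
reader top edge -105.50659173201119
head [[0.5677, -0.287, 0.106], [0.5665, -0.3262, 0.106], [0.5246, -0.3213, 0.106], [0.5257, -0.2835, 0.106]] [ 0.5461 -0.3045  0.106 ] [ 0.5472 -0.3055  0.103 ] [ 0.5461 -0.3009  0.106 ]
base edge 0.11214456416639637 -95.92072445390534
base edge 0.1234755711979156 173.78064349055842
[ 0.43316479 -0.29119259  0.108     ] [ 0.51684469 -0.29718166  0.106     ]
jar [0.4   0.004 0.158]
bottle [ 0.759 -0.018  0.135]
vial [ 0.764 -0.12   0.062]
rack [ 0.572 -0.007  0.09 ]
```

Emit:
jog_arm --motion '[{"x": 46, "y": -40, "z": 0, "spin": -10, "fingers": 1}, {"x": 92, "y": -80, "z": 0, "spin": -20, "fingers": 1}, {"x": 138, "y": -121, "z": 0, "spin": -30, "fingers": 1}, {"x": 184, "y": -161, "z": 0, "spin": -40, "fingers": 1}, {"x": 230, "y": -201, "z": 0, "spin": -50, "fingers": 1}, {"x": 276, "y": -242, "z": 0, "spin": -60, "fingers": 1}, {"x": 322, "y": -282, "z": 0, "spin": -70, "fingers": 1}, {"x": 368, "y": -322, "z": 0, "spin": -70, "fingers": 1}]'

```text
clock: 1.1
eef_pos: [0.4064, -0.0465, 0.2312]
tool_rot: [0.713, 0.701, -0.0, 0.0]
ft_force: [0.5, -0.3, -0.2]
grip_width: 0.0003
grasp_force: 0.0
```

```bash
cat >> h.py <<'E'
from scipy.spatial.transform import Rotation as Ro
def st(tgt=None,yaw=None):
    s=readout.get_obs(); R=Ro.from_quat(s['tool_rot']).as_matrix(); p=np.array(s['eef_pos'])
    y=np.degrees(np.arctan2(R[1,0],R[0,0]))
    print('t',round(s['clock'],2),'p',p.round(4),'yaw',y.round(1),'zz',R[2,2].round(4),'q',np.degrees(s['joint_pos']).round(0),'F',np.round(s['ft_force'],1),'w',round(s['grip_width'],4),'g',s['grasp_force'])
    if tgt is not None: print('move mm',(R.T@(np.array(tgt)-p)*1e3).round(1))
    if yaw is not None: print('spin',(-((yaw-y+180)%360-180)).round(1))
E
python3 -c "
from h import *
st([.5915,.277,.2],163.5)"
```

```text
t 1.1 p [ 0.4064 -0.0465  0.2312] yaw 89.1 zz -1.0 q [ -7.   3. -12.  74.  -0.  84.] F [ 0.5 -0.3 -0.2] w 0.0003 g 0.0
move mm [326.4 179.9  31.1]
spin -74.4
```

Emit:
jog_arm --motion '[{"x": 50, "y": 28, "z": 0, "spin": -10, "fingers": 1}, {"x": 100, "y": 55, "z": 0, "spin": -20, "fingers": 1}, {"x": 150, "y": 83, "z": 0, "spin": -30, "fingers": 1}, {"x": 200, "y": 110, "z": 0, "spin": -40, "fingers": 1}, {"x": 250, "y": 138, "z": 20, "spin": -50, "fingers": 1}, {"x": 300, "y": 166, "z": 50, "spin": -60, "fingers": 1}, {"x": 326, "y": 180, "z": 90, "spin": -70, "fingers": 1}, {"x": 326, "y": 180, "z": 110, "spin": -74, "fingers": 1}]'

```text
clock: 2.1
eef_pos: [0.5903, 0.2762, 0.1166]
tool_rot: [0.145, 0.989, -0.001, -0.002]
ft_force: [-1.3, -1.6, 0.5]
grip_width: -0.0
grasp_force: 0.0
```

```bash
python3 -c "
from h import *
st([.5915,.277,.091],163.5)
t=shot('top','top1')['pixels'][:,:,::-1]; s=shot('side','side1')['pixels'][:,:,::-1]
cr=lambda im,x,y: cv2.resize(im[y:y+75,x:x+50],(400,600),interpolation=cv2.INTER_CUBIC)
cv2.imwrite('pics/crop2.png',np.hstack([cr(t,170,140),cr(s,185,175)]))"
```

```text
t 2.1 p [0.5903 0.2762 0.1166] yaw 163.3 zz -1.0 q [25. 35. 15. 71.  0. 42.] F [-1.3 -1.6  0.5] w -0.0 g 0.0
move mm [-1.   1.2 25.6]
spin -0.2
```

View pics/crop2.png

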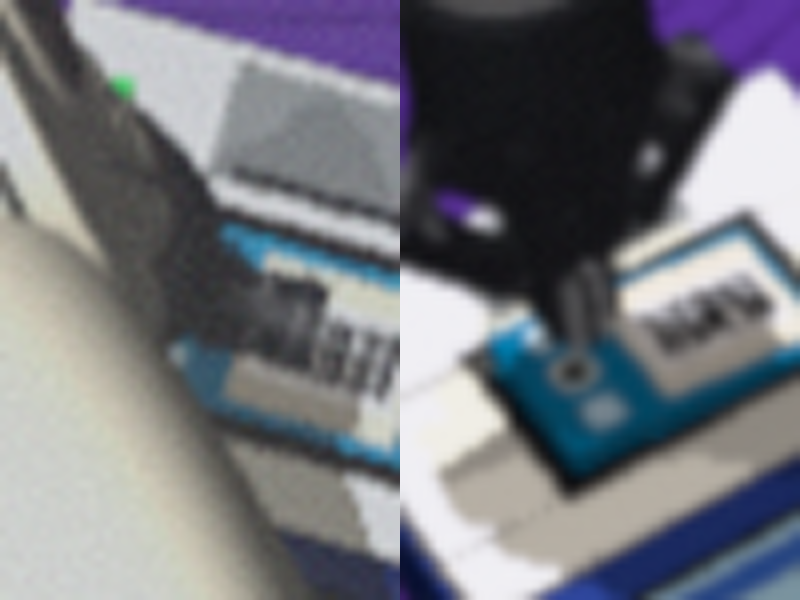

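The side view shows the shut finger tips just above the port, which is at (573,372) in the crop. Now I press down in small steps.

Emit:
jog_arm --motion '[{"x": -1, "y": 1, "z": 10, "fingers": 1}, {"x": -1, "y": 1, "z": 18, "fingers": 1}, {"x": -1, "y": 1, "z": 22, "fingers": 1}, {"x": -1, "y": 1, "z": 22, "fingers": 1}]'

```text
validation failed for argument at $.mo...
```

Emit:
jog_arm --motion '[{"x": -1, "y": 1, "z": 10, "spin": 0, "fingers": 1}, {"x": -1, "y": 1, "z": 18, "spin": 0, "fingers": 1}, {"x": -1, "y": 1, "z": 22, "spin": 0, "fingers": 1}, {"x": -1, "y": 1, "z": 22, "spin": 0, "fingers": 1}]'

```text
clock: 2.7
eef_pos: [0.5927, 0.2748, 0.0995]
tool_rot: [0.148, 0.989, 0.0, 0.0]
ft_force: [-1.2, 0.1, -0.1]
grip_width: -0.0001
grasp_force: 0.0
```

Emit:
jog_arm --motion '[{"x": 2, "y": 2, "z": 5, "spin": 0, "fingers": 1}, {"x": 2, "y": 2, "z": 8, "spin": 0, "fingers": 1}, {"x": 2, "y": 2, "z": 10, "spin": 0, "fingers": 1}, {"x": 2, "y": 2, "z": 12, "spin": 0, "fingers": 1}, {"x": 2, "y": 2, "z": 14, "spin": 0, "fingers": 1}, {"x": 2, "y": 2, "z": 16, "spin": 0, "fingers": 1}, {"x": 2, "y": 2, "z": 17, "spin": 0, "fingers": 1}, {"x": 2, "y": 2, "z": 17, "spin": 0, "fingers": 1}]'

```text
clock: 3.7
eef_pos: [0.5917, 0.2775, 0.0823]
tool_rot: [0.148, 0.989, -0.0, 0.0]
ft_force: [1.2, 1.5, 2.9]
grip_width: 0.0005
grasp_force: 1.5
```

Emit:
jog_arm --motion '[{"x": 0, "y": 0, "z": 1, "spin": 0, "fingers": 1}, {"x": 0, "y": 0, "z": 1, "spin": 0, "fingers": 1}, {"x": 0, "y": 0, "z": 2, "spin": 0, "fingers": 1}, {"x": 0, "y": 0, "z": 2, "spin": 0, "fingers": 1}, {"x": 0, "y": 0, "z": 2, "spin": 0, "fingers": 1}]'

```text
clock: 4.32
eef_pos: [0.5917, 0.2775, 0.0821]
tool_rot: [0.148, 0.989, 0.0, 0.001]
ft_force: [-1.6, 2.3, 10.4]
grip_width: 0.0002
grasp_force: 5.2
```

Emit:
jog_arm --motion '[{"x": 0, "y": 0, "z": -50, "spin": 0, "fingers": 1}, {"x": 0, "y": 0, "z": -100, "spin": 0, "fingers": 0}, {"x": -10, "y": -40, "z": -140, "spin": 0, "fingers": -1}, {"x": -22, "y": -100, "z": -150, "spin": 0, "fingers": -1}, {"x": -35, "y": -160, "z": -150, "spin": 0, "fingers": -1}, {"x": -48, "y": -220, "z": -150, "spin": 0, "fingers": -1}, {"x": -62, "y": -280, "z": -150, "spin": -5, "fingers": -1}, {"x": -75, "y": -340, "z": -150, "spin": -11, "fingers": -1}]'

```text
clock: 5.32
eef_pos: [0.5621, -0.0723, 0.2291]
tool_rot: [0.051, 0.999, -0.001, -0.002]
ft_force: [0.5, -0.1, -0.5]
grip_width: 0.0855
grasp_force: 0.0
```

```bash
python3 -c "
from h import *
st([.546,-.304,.17],174.5)
shot('top','top2');s=shot('side','side2')
"
```

```text
t 5.33 p [ 0.5621 -0.0723  0.2291] yaw 174.2 zz -1.0 q [-7. 22. 11. 79. -0. -1.] F [ 0.5 -0.1 -0.5] w 0.0855 g 0.0
move mm [  -7.8 -232.    59.5]
spin -0.3
```

Emit:
jog_arm --motion '[{"x": -2, "y": -55, "z": 0, "spin": 0, "fingers": -1}, {"x": -4, "y": -110, "z": 0, "spin": 0, "fingers": -1}, {"x": -6, "y": -165, "z": 0, "spin": 0, "fingers": -1}, {"x": -7, "y": -210, "z": 10, "spin": 0, "fingers": -1}, {"x": -8, "y": -230, "z": 30, "spin": 0, "fingers": -1}, {"x": -8, "y": -230, "z": 55, "spin": 0, "fingers": -1}, {"x": -8, "y": -230, "z": 55, "spin": 0, "fingers": -1}]'

```text
clock: 6.3
eef_pos: [0.5454, -0.2975, 0.1713]
tool_rot: [0.052, 0.999, 0.002, -0.004]
ft_force: [-0.6, 0.4, 0.0]
grip_width: 0.0853
grasp_force: 0.0
```

```bash
python3 -c "
from h import *
st([.546,-.304,.065],174.5)
t=shot('top','top3');s=shot('side','side3')
for c in(t,s): print(proj(c,[[.546,-.304,.106]]).round(1))
a=t['pixels'][170:245,150:250,::-1]; a=t['pixels'][140:215,150:250,::-1]
u=cv2.resize(a,(800,600),interpolation=cv2.INTER_CUBIC)[:,:400]
cr=lambda im,x,y,w,h: cv2.resize(im[y:y+h,x:x+w,::-1],(400,300),interpolation=cv2.INTER_CUBIC)
cv2.imwrite('pics/crop3.png',np.vstack([np.hstack([cr(t['pixels'],155,140,100,75),cr(t['pixels'],370,160,100,75)]),np.hstack([cr(s['pixels'],165,180,100,75),cr(s['pixels'],290,85,100,75)])]))"
```

```text
t 6.3 p [ 0.5454 -0.2975  0.1713] yaw 174.0 zz -1.0 q [-29.  30.  15.  76.  -0. -23.] F [-0.6  0.4  0. ] w 0.0853 g 0.0
move mm [ -2.1  -6.8 106.3]
spin -0.5
[[419.5 195.7]]
[[338.7 116.2]]
```

View pics/crop3.png

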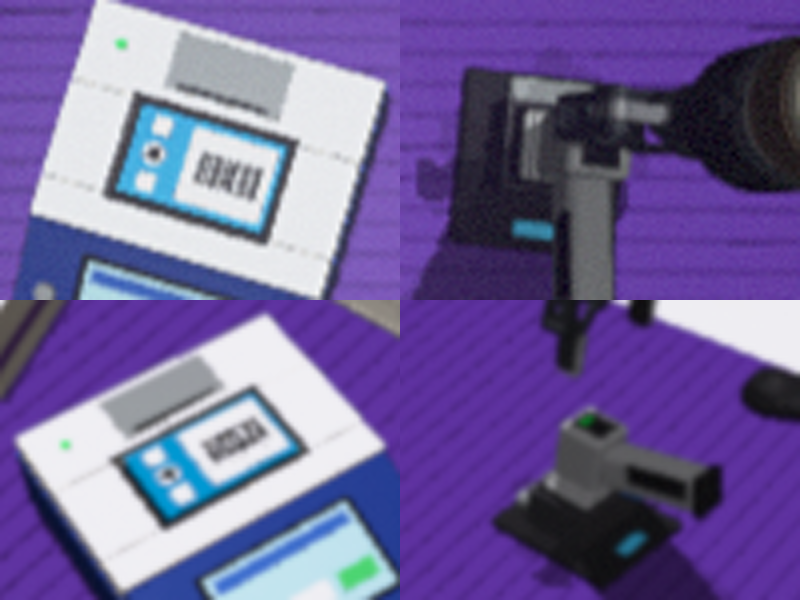

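The lower-left crop shows the cartridge lying level in the bay, its front gap gone; the code is at (228,177) in the top crop. The scanner stands undisturbed with its head under the open fingers, so I go down.

Emit:
jog_arm --motion '[{"x": -1, "y": -6, "z": 15, "spin": 0, "fingers": -1}, {"x": -1, "y": -6, "z": 35, "spin": 0, "fingers": -1}, {"x": -1, "y": -6, "z": 45, "spin": 0, "fingers": -1}, {"x": -1, "y": -6, "z": 45, "spin": 0, "fingers": -1}, {"x": -1, "y": -6, "z": 45, "spin": 0, "fingers": -1}]'

```text
clock: 7.02
eef_pos: [0.5486, -0.3054, 0.1311]
tool_rot: [0.052, 0.999, -0.0, 0.001]
ft_force: [-0.9, 0.5, 1.2]
grip_width: 0.0853
grasp_force: 0.0
```

```bash
python3 -c "
from h import *
st([.546,-.304,.064],174.5)"
```

```text
t 7.03 p [ 0.5486 -0.3054  0.1311] yaw 174.0 zz -1.0 q [-29.  31.  11.  70.  -0. -23.] F [-0.9  0.5  1.2] w 0.0853 g 0.0
move mm [ 2.8  1.1 67.1]
spin -0.5
```

Emit:
jog_arm --motion '[{"x": 2, "y": 1, "z": 20, "spin": -1, "fingers": -1}, {"x": 2, "y": 1, "z": 45, "spin": -1, "fingers": -1}, {"x": 2, "y": 1, "z": 60, "spin": -1, "fingers": -1}, {"x": 2, "y": 1, "z": 66, "spin": -1, "fingers": -1}, {"x": 2, "y": 1, "z": 66, "spin": -1, "fingers": -1}]'

```text
clock: 7.65
eef_pos: [0.5464, -0.304, 0.0645]
tool_rot: [0.043, 0.999, -0.0, 0.0]
ft_force: [-0.4, -0.9, 0.0]
grip_width: 0.085
grasp_force: 0.0
```

Emit:
jog_arm --motion '[{"x": 0, "y": 0, "z": 0, "spin": 0, "fingers": -0.3}, {"x": 0, "y": 0, "z": 0, "spin": 0, "fingers": 0}, {"x": 0, "y": 0, "z": 0, "spin": 0, "fingers": 0.2}, {"x": 0, "y": 0, "z": 0, "spin": 0, "fingers": 0.5}, {"x": 0, "y": 0, "z": 0, "spin": 0, "fingers": 1}, {"x": 0, "y": 0, "z": 0, "spin": 0, "fingers": 1}, {"x": 0, "y": 0, "z": 0, "spin": 0, "fingers": 1}, {"x": 0, "y": 0, "z": 0, "spin": 0, "fingers": 1}]'

```text
clock: 8.65
eef_pos: [0.5468, -0.3044, 0.0652]
tool_rot: [0.044, 0.999, -0.0, 0.001]
ft_force: [-0.4, -0.6, 5.1]
grip_width: 0.0418
grasp_force: 61.2
```

```bash
python3 -c "
from h import *
st([.546,-.304,.064],174.5)"
```

```text
t 8.65 p [ 0.5468 -0.3044  0.0652] yaw 175.0 zz -1.0 q [-29.  34.   6.  62.  -0. -24.] F [-0.4 -0.6  5.1] w 0.0418 g 61.15477681159973
move mm [0.8 0.3 1.2]
spin 0.5
```

Emit:
jog_arm --motion '[{"x": 0, "y": 0, "z": -5, "spin": 0, "fingers": 1}, {"x": 0, "y": 0, "z": -12, "spin": 0, "fingers": 1}, {"x": 0, "y": 0, "z": -20, "spin": 0, "fingers": 1}, {"x": 0, "y": 0, "z": -30, "spin": 0, "fingers": 1}, {"x": 0, "y": 0, "z": -45, "spin": 0, "fingers": 1}, {"x": 0, "y": 0, "z": -60, "spin": 0, "fingers": 1}, {"x": 0, "y": 0, "z": -80, "spin": 0, "fingers": 1}, {"x": 0, "y": 0, "z": -100, "spin": 0, "fingers": 1}]'

```text
clock: 9.65
eef_pos: [0.5465, -0.3038, 0.166]
tool_rot: [0.043, 0.999, -0.0, 0.0]
ft_force: [-0.0, 0.1, -1.1]
grip_width: 0.0417
grasp_force: 60.8
```

Emit:
jog_arm --motion '[{"x": 0, "y": 0, "z": -25, "spin": 0, "fingers": 1}, {"x": 0, "y": 0, "z": -50, "spin": 0, "fingers": 1}, {"x": 0, "y": 0, "z": -75, "spin": 0, "fingers": 1}, {"x": 0, "y": 0, "z": -95, "spin": 0, "fingers": 1}, {"x": 0, "y": 0, "z": -105, "spin": 0, "fingers": 1}, {"x": 0, "y": 0, "z": -105, "spin": 0, "fingers": 1}]'

```text
clock: 10.4
eef_pos: [0.5466, -0.304, 0.2704]
tool_rot: [0.043, 0.999, -0.0, 0.001]
ft_force: [0.3, 0.1, -1.7]
grip_width: 0.0411
grasp_force: 60.8
```

```bash
python3 -c "
from h import *
t=load('top3'); f=lambda x,y:(155+x/4-.375,140+y/4-.375)
c=onz(t,f(228,177),.082); p=onz(t,f(154,152),.082); d=p-c
print(c,p,np.linalg.norm(d),np.degrees(np.arctan2(d[1],d[0]))-90)
s=load('side3'); g=lambda x,y:(165+x/4-.375,180+(y-300)/4-.375)
print(onz(s,g(235,438),.082),onz(s,g(169,473),.082))
st([*c[:2],.25],163.5)"
```

```text
[0.57627451 0.22774383 0.082     ] [0.59258026 0.27663773 0.082     ] 0.051541160953860736 -18.4431588853311
[0.57946867 0.22690217 0.082     ] [0.59364724 0.27585702 0.082     ]
t 10.4 p [ 0.5466 -0.304   0.2704] yaw 175.0 zz -1.0 q [-29.  28.  27.  89.   0. -24.] F [ 0.3  0.1 -1.7] w 0.0411 g 60.84625482559204
move mm [ 16.7 532.3  20. ]
spin 11.5
```

Emit:
jog_arm --motion '[{"x": 1, "y": 20, "z": 0, "spin": 0, "fingers": 1}, {"x": 2, "y": 60, "z": 0, "spin": 1, "fingers": 1}, {"x": 4, "y": 105, "z": 0, "spin": 2, "fingers": 1}, {"x": 5, "y": 150, "z": 0, "spin": 3, "fingers": 1}, {"x": 6, "y": 195, "z": 0, "spin": 4, "fingers": 1}, {"x": 8, "y": 240, "z": 0, "spin": 5, "fingers": 1}, {"x": 9, "y": 285, "z": 0, "spin": 6, "fingers": 1}, {"x": 10, "y": 330, "z": 0, "spin": 7, "fingers": 1}]'

```text
clock: 11.4
eef_pos: [0.5637, 0.0283, 0.2683]
tool_rot: [0.104, 0.995, 0.0, -0.001]
ft_force: [0.8, 0.3, -1.9]
grip_width: 0.0413
grasp_force: 60.9
```

Emit:
jog_arm --motion '[{"x": 1, "y": 40, "z": 0, "spin": 1, "fingers": 1}, {"x": 2, "y": 80, "z": 0, "spin": 2, "fingers": 1}, {"x": 3, "y": 120, "z": 0, "spin": 3, "fingers": 1}, {"x": 4, "y": 155, "z": 0, "spin": 4, "fingers": 1}, {"x": 4, "y": 185, "z": 0, "spin": 5, "fingers": 1}, {"x": 4, "y": 200, "z": 0, "spin": 5, "fingers": 1}, {"x": 4, "y": 200, "z": 0, "spin": 5, "fingers": 1}, {"x": 4, "y": 200, "z": 0, "spin": 5, "fingers": 1}]'

```text
clock: 12.4
eef_pos: [0.6023, 0.2212, 0.2691]
tool_rot: [0.148, 0.989, -0.0, -0.0]
ft_force: [-0.5, -0.5, -1.3]
grip_width: 0.0414
grasp_force: 61.0
```

```bash
python3 -c "
from h import *
st([.5775,.2275,.20],163)"
```

```text
t 12.4 p [0.6023 0.2212 0.2691] yaw 163.0 zz -1.0 q [20. 31. 31. 90. -0. 37.] F [-0.5 -0.5 -1.3] w 0.0414 g 61.02080583572388
move mm [25.5 -1.2 69.2]
spin -0.0
```

Emit:
jog_arm --motion '[{"x": 13, "y": -1, "z": 20, "spin": 0, "fingers": 1}, {"x": 25, "y": -1, "z": 45, "spin": 0, "fingers": 1}, {"x": 25, "y": -1, "z": 70, "spin": 0, "fingers": 1}, {"x": 25, "y": -1, "z": 85, "spin": 0, "fingers": 1}, {"x": 25, "y": -1, "z": 90, "spin": 0, "fingers": 1}, {"x": 25, "y": -1, "z": 90, "spin": 0, "fingers": 1}, {"x": 25, "y": -1, "z": 90, "spin": 0, "fingers": 1}]'

```text
clock: 13.28
eef_pos: [0.5792, 0.2286, 0.1804]
tool_rot: [0.148, 0.989, 0.001, 0.001]
ft_force: [-0.2, 0.3, -1.2]
grip_width: 0.0416
grasp_force: 61.0
```

```bash
python3 -c "
from h import *
st([.5775,.2275,.157],163)
p=np.array(readout.get_obs()['eef_pos']); print('window est',p-[0,0,.055])
t=shot('top','top4');s=shot('side','side4')
y=np.radians(-17); R=np.array([[np.cos(y),-np.sin(y)],[np.sin(y),np.cos(y)]])
box=lambda z:[[*(p[:2]+R@[a*.024,b*.032]),z] for a,b in((1,1),(1,-1),(-1,-1),(-1,1))]
q=proj(s,box(p[2]-.055)+box(p[2]-.055+.034)); print(q.round(1).tolist())
i=s['pixels'][150:240,150:270,::-1].copy(); i=cv2.resize(i,(800,600),interpolation=cv2.INTER_CUBIC)
for u,v in q: cv2.circle(i,(int((u-150+.5)*6.667),int((v-150+.5)*6.667)),4,(0,0,255),1)
cv2.imwrite('pics/crop4.png',i)"
```

```text
t 13.28 p [0.5792 0.2286 0.1804] yaw 163.0 zz -1.0 q [22. 29. 15. 76.  0. 39.] F [-0.2  0.3 -1.2] w 0.0416 g 61.03145241737366
move mm [ 1.3 -1.6 23.4]
spin -0.0
window est [0.57916313 0.22861228 0.12542209]
[[206.4, 203.5], [227.5, 193.1], [237.1, 204.4], [215.7, 215.3], [205.0, 194.8], [226.6, 184.3], [236.4, 195.6], [214.5, 206.6]]
```

View pics/crop4.png

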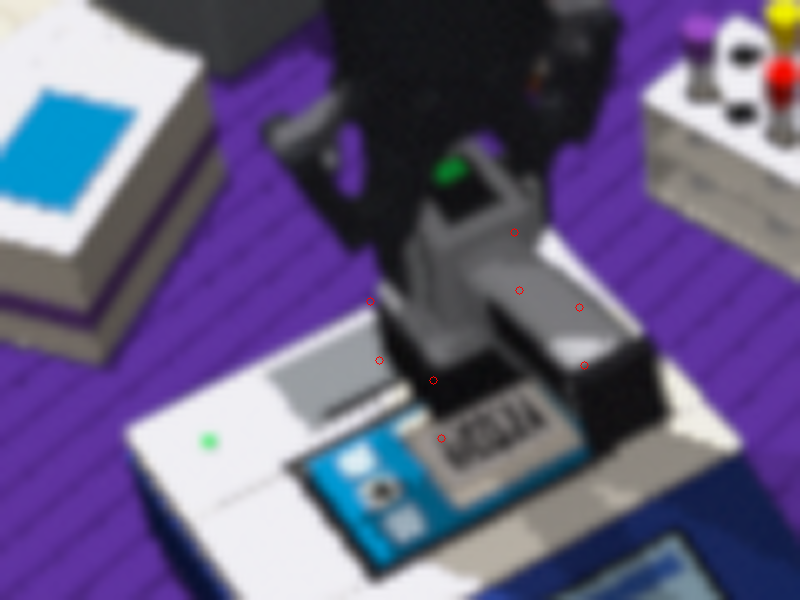

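```bash
cat > ov.py <<'E'
from h import *
def ov(ts,out,off=(0,0,-.055),oy=0):
    s=readout.get_obs(); p=np.array(s['eef_pos']); R=Ro.from_quat(s['tool_rot']).as_matrix()
    y=np.arctan2(R[1,0],R[0,0])+np.pi; A=Ro.from_euler('z',y).as_matrix()
    O=p+A@np.array(off); ims=[]
    for n,(x0,y0,w,h) in ts.items():
        c=load(n); k=400/w
        i=cv2.resize(c['pixels'][y0:y0+h,x0:x0+w,::-1],(400,int(h*k)),interpolation=cv2.INTER_CUBIC)
        for (a,b,z0,z1,col) in((.024,.032,0,.034,(0,0,255)),(.022,.021,.048,.096,(0,255,255))):
            P=[O+A@np.array([sx*a,sy*b,z]) for z in(z0,z1) for sx,sy in((1,1),(1,-1),(-1,-1),(-1,1))]
            q=((proj(c,P)-[x0,y0]+.5)*k-.5)
            for l in(q[:4],q[4:]): cv2.polylines(i,[np.int32(l.round())],True,col,1)
        ims.append(i)
    cv2.imwrite(f'pics/{out}.png',np.hstack(ims))
E
python3 -c "
from ov import *
ov({'side4':(190,160,60,80),'top4':(170,140,60,80)},'ov4')"
```

```text
(no output)
```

View pics/ov4.png

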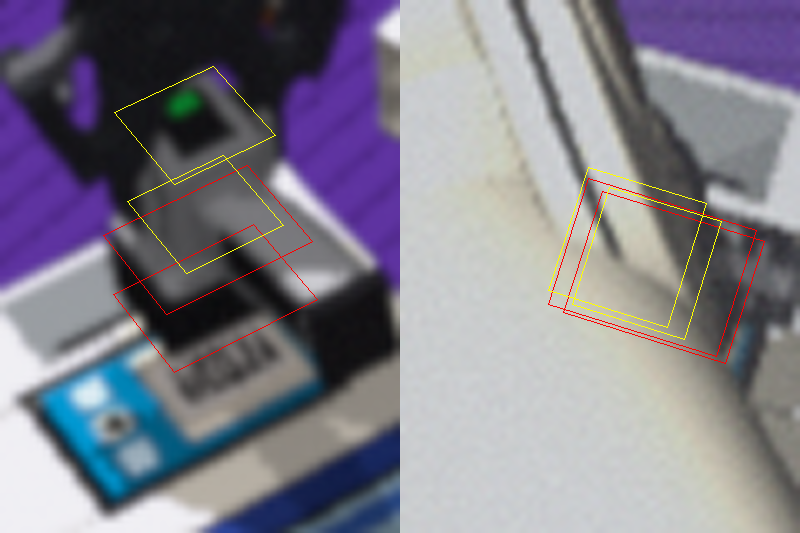

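The side view shows the nose hanging above the code and roughly aligned. The observed nose corner, about (172,352), is some 20 px above the predicted (175,372). That could be up to 10 mm in z or x, so I go partway down and measure again.

Emit:
jog_arm --motion '[{"x": 1, "y": -1, "z": 5, "spin": 0, "fingers": 1}, {"x": 1, "y": -1, "z": 10, "spin": 0, "fingers": 1}, {"x": 1, "y": -1, "z": 15, "spin": 0, "fingers": 1}, {"x": 1, "y": -1, "z": 19, "spin": 0, "fingers": 1}, {"x": 1, "y": -1, "z": 19, "spin": 0, "fingers": 1}, {"x": 1, "y": -1, "z": 19, "spin": 0, "fingers": 1}]'

```text
clock: 14.12
eef_pos: [0.5773, 0.2279, 0.1604]
tool_rot: [0.148, 0.989, 0.0, 0.0]
ft_force: [0.2, 0.5, -1.8]
grip_width: 0.0416
grasp_force: 61.0
```

```bash
python3 -c "
from h import *
st([.5775,.2275,.157],163)
s=shot('side','side5'); shot('top','top5')
im=np.mean([camera('side')['pixels'] for _ in range(6)],0)
g=(255*(im[165:225,195:255,::-1]/255)**.45).astype(np.uint8)
i=cv2.resize(g,(600,600),interpolation=cv2.INTER_CUBIC)
cv2.imwrite('pics/v5.png',i)"
```

```text
t 14.12 p [0.5773 0.2279 0.1604] yaw 163.0 zz -1.0 q [22. 30. 13. 73. -0. 39.] F [ 0.2  0.5 -1.8] w 0.0416 g 61.03071212768555
move mm [-0.3 -0.3  3.4]
spin 0.0
```

View pics/v5.png

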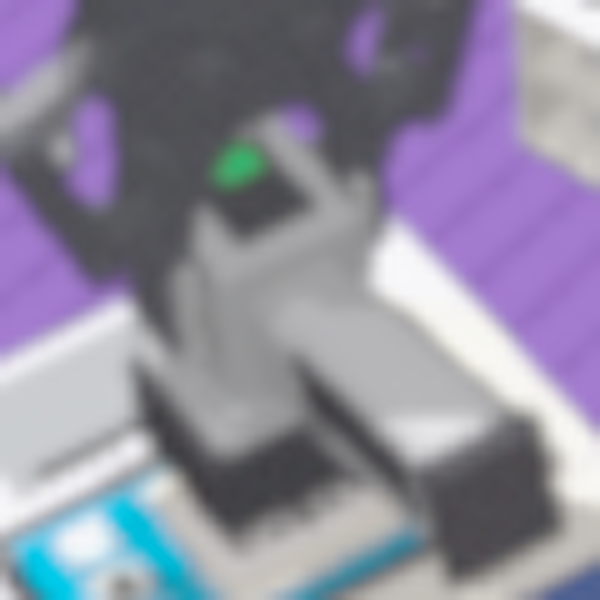

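```bash
python3 - <<'E'
from h import *
from scipy.optimize import least_squares
s=load('side5'); p=np.array([.5773,.2279,.1604])
M=np.array([[-24,32,0],[-24,32,34],[24,32,34],[-22,21,96],[22,-21,96],[-22,-21,96]])/1e3
U=np.array([[238,545],[222,462],[137,350],[232,275],[265,110],[362,205]])/10+[195-.45,165-.45]
for bias in(0,.0015,.003):
  for free in('xz','xzp','xyz','xyzpyw'):
    def f(v,full=False):
        d=dict(zip('xyz',[0,0,0])); a=dict(p=0,y_=0)
        x=dict(zip(names,v)); A=Ro.from_euler('ZYX',[np.radians(-17)+x.get('w',0),x.get('p',0),x.get('r',0)]).as_matrix()
        B=Ro.from_euler('z',np.radians(-17)).as_matrix()
        g=p+B@np.array([x.get('x',0),x.get('y',0),.017+x.get('z',0)])+[bias,0,0]   # grip point
        return (proj(s,g+(M-[0,0,.072])@A.T)-U).ravel() if not full else 0
    names={'xz':['x','z'],'xzp':['x','z','p'],'xyz':['x','y','z'],'xyzpyw':['x','z','p','r','w']}[free]
    r=least_squares(f,np.zeros(len(names)),x_scale=.01)
    print(bias,names,(r.x*1e3).round(1),'rms',np.sqrt(np.mean(r.fun**2)).round(2)); 
    if bias==0 and free=='xz': print(r.fun.reshape(-1,2).round(1).tolist())
E
```

```text
0 ['x', 'z'] [-0.7  3.2] rms 1.01
[[-1.2, 0.8], [-0.7, 0.6], [-1.7, -0.0], [-0.5, 0.2], [1.8, -1.0], [1.4, -0.1]]
0 ['x', 'z', 'p'] [-0.3  2.8 38.5] rms 0.95
0 ['x', 'y', 'z'] [ 36.7 -18.  -42.3] rms 0.73
0 ['x', 'z', 'p', 'r', 'w'] [  1.2   1.7  -2.2 -63.3  21.6] rms 0.7
0.0015 ['x', 'z'] [-3.1  4.3] rms 1.02
0.0015 ['x', 'z', 'p'] [-2.6  3.9 38. ] rms 0.97
0.0015 ['x', 'y', 'z'] [ 35.3 -18.4 -42.3] rms 0.73
0.0015 ['x', 'z', 'p', 'r', 'w'] [ -1.1   2.8  -3.  -64.3  21.1] rms 0.72
0.003 ['x', 'z'] [-5.4  5.4] rms 1.04
0.003 ['x', 'z', 'p'] [-5.   5.  37.5] rms 0.98
0.003 ['x', 'y', 'z'] [ 33.8 -18.8 -42.3] rms 0.73
0.003 ['x', 'z', 'p', 'r', 'w'] [ -3.5   3.9  -3.8 -65.3  20.7] rms 0.73
```

Emit:
jog_arm --motion '[{"x": -1, "y": 0, "z": 2, "spin": 0, "fingers": 1}, {"x": -2, "y": 0, "z": 5, "spin": 0, "fingers": 1}, {"x": -2, "y": 0, "z": 5, "spin": 0, "fingers": 1}, {"x": -2, "y": 0, "z": 5, "spin": 0, "fingers": 1}, {"x": -2, "y": 0, "z": 5, "spin": 0, "fingers": 1}, {"x": -2, "y": 0, "z": 5, "spin": 0, "fingers": 1}]'

```text
clock: 15.28
eef_pos: [0.5791, 0.2273, 0.1554]
tool_rot: [0.148, 0.989, 0.0, 0.0]
ft_force: [0.3, 0.5, -2.1]
grip_width: 0.0418
grasp_force: 61.0
```

```bash
python3 -c "
from ov import *
st([.5775,.2275,.157],163)
shot('side','side6')
ov({'side6':(165,165,100,120),'side0':(165,165,100,120)},'ov6',off=(-.0015,0,-.052))"
```

```text
t 15.28 p [0.5791 0.2273 0.1554] yaw 163.0 zz -1.0 q [21. 30. 13. 73. -0. 38.] F [ 0.3  0.5 -2.1] w 0.0418 g 61.030919551849365
move mm [ 1.6 -0.3 -1.6]
spin 0.0
```

View pics/ov6.png

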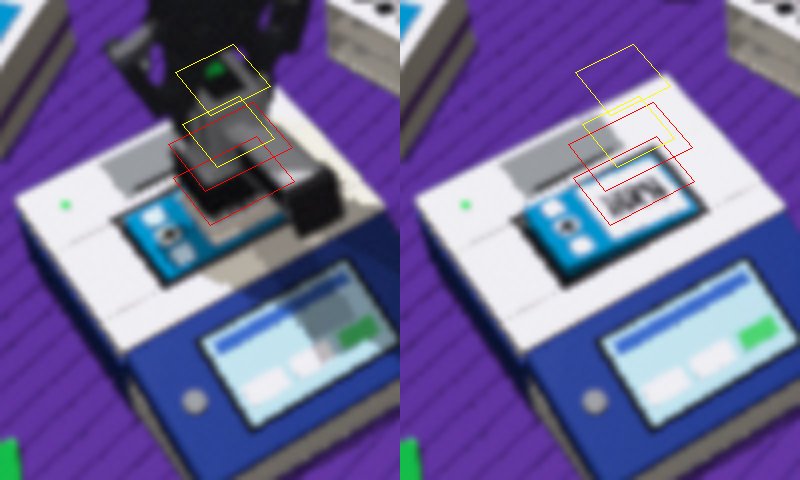

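The final view shows the nose outline matching the prediction to about 1 px: bottom corner at (210,218) against (211,224). That puts the window about 21–26 mm above the code and centred, with a gap visible, and the cartridge lies flat. I hand it in.

```bash
python3 -c "
from h import *
st(); print(bot.job_done())"
```

```text
t 15.32 p [0.5791 0.2273 0.1554] yaw 163.0 zz -1.0 q [21. 30. 13. 73.  0. 38.] F [ 0.2 -0.  -0.9] w 0.0415 g 61.03203535079956
the job is handed in; nothing more can be done
None
```

I pressed the cartridge home and handed the job in at 15.3 s with the scanner held still about 21–26 mm above the code (camera estimate), centred and aligned within my measurement error; the call returned no verdict.

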